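# Set up the injector inspection mirror

### The arm

A 7-joint arm with a two-finger parallel gripper is mounted at the origin on a cart in front of the work surface, level with it; the furniture and walls round the work are solid. World frame = base frame: x ahead of the robot, y to its left, z up, the work surface at z = 0. Lengths are in m, angles in rad, forces in N, time in s.
With the tool pointing down it reaches from about 0.425 to 0.925 m from the base axis. Payload 6.8 kg.
Tool frame: the origin (TCP) lies at the very end of the fingers, on their centre line; the grasp point (between the pads) lies 19 mm behind it; z points along the fingers, x is the direction in which the jaws open and shut, and the axes are right-handed (so a half turn about z gives the same grasp; the last joint's range is limited). The gripper opens to 85 mm and grips with 20 to 120 N. Pads are 22 mm wide; open, the fingers measure 114 mm over their backs; the gripper's body (76 mm by 85 mm) begins 54 mm behind the grasp point. The pads swing forward as they close: fully open they stand 13 mm farther back than shut.
Start: joints at [-1.383, 0.477, 0.022, 1.555, -0.011, 1.109, -0.083], TCP at [0.197, 0.646, 0.231] pointing down, gripper open.
Joint ranges: [-2.96, 2.96], [-0.34, 2.1], [-1.41, 1.46], [0.24, 2.44], [-1.37, 4.51], [0.17, 1.92], [-2.96, 2.96]. Speed limits (rad/s): [2.39, 2.39, 3.14, 3.14, 3.14, 3.14, 3.14].

### API

Orientations are given as a unit quaternion [w, x, y, z].
In Python, from station import get_obs, read_camera, calibration, hand_in, recognise, outline_of, place_of gives the robot as it stands.
- The arm moves only by the tool move_arm, never from a script. Its argument "steps" is a list of rows, each an object with "fingers": the finger opening in mm, from 0 to 85.4; "translation": the shift along the world's x, y, z in mm, a list of three; "turn": the turn about the world's z in rad. In form: [{"fingers": fingers, "translation": [dx, dy, dz], "turn": turn}, ...]. A call has 1 to 10 rows; each row shifts and turns the commanded pose from where the row before left it; what a row does not reach is not made up. A row lasts 1/8 s, in which the tool goes at most 62.5 mm and 10.7 degrees, less where a joint would pass 70% of its speed; a pose out of reach is approached as far as the arm can. A call with a gripper value outside its range is refused whole. The fingers move at their own pace and stop on an object; "newtons" is the grip in N (left out, the last holds). Time passes only in rows, so rows that do not move let the fingers close. It gives the time, the measured TCP pose, the force and the opening at its end, in the units of the state.
- get_obs(): the state, without advancing time (a new reading comes with each control period).
- read_camera(name): name is "scene" or "top" or "wrist"; returns the picture (420x560x3 uint8, blue, green, red); there is no depth.
- calibration(name): a dict with "camera_matrix" (3x3 intrinsics, pixels), "k1" (the pictures are not rectified: a ray, as slopes to the right and down, at radius r is drawn at 1 + k1 r^2 times it, then the intrinsics apply), "rvec" (rotation vector, rad) and "tvec" (3), from world to camera coordinates, as OpenCV has them. Camera axes: x right, y down, z forward; pixel columns grow to the right and rows downward; lengths in m; the calibration is good to about 2 mm. A picture is of the moment at which its call begins: read the wrist's pose just before it. calibration takes no time and is no camera call; for the wrist camera it gives the pose at the moment of the call.
- hand_in(): hands the job in, once; it reports no verdict.
Trained networks look in the newest picture that a camera, given by its name, has taken for a name from the list of things; names that differ only in an ending like _2 or _b are one class to them, and where a whole thing is asked for, a point or a joint stands for the part that bears it (a point fixed in the world has none). Each returns a list of dicts, best first, with "conf" (0 to 1); they miss things now and then, are a little off and sometimes report something else, mostly with a low value. They report only what shows in the picture. A call takes as long as a camera call.
- recognise(camera, name): "xy" ([column, row] in pixels, amid what is visible of it).
- outline_of(camera, name): "mask" (420x560 bool, what is visible of it) and "xy" ([column, row] in pixels, amid what is visible of it).
- place_of(camera, name): "xy" ([column, row] in pixels: a listed point, or the origin of a listed thing).
The state is a dict: "t": time; "q": joint angles; "joint_vel": joint speeds; "joint_torque": joint torques, N m; "eef_pos": TCP position; "tool_rot": TCP orientation; "contact_force": force on the tool from outside, world axes, zero at the start; "torque": the same for the moment, N m; "gripper_width": opening from 0.0 (shut) to 1.0 (fully open).
Only numpy, scipy, OpenCV 4.12 (cv2) and the standard library are available. Lean on these libraries where they do the work, as an engineer would, in place of code of your own. Each camera call takes 0.05 s, during which the arm holds its last target.

### The job

Get the injector inspection stand ready: first swing the folded injector rest out towards you until it snaps home in its end detent. Then push the mirror back on its stiff hinge until it leans just as far as the clamped index arm beside it, and make sure it stays there by itself. Do not shift the index arm, and leave the injector, nozzles and brush beside the stand where they are.

Things in the scene. Friction and masses are not known exactly. Their poses are not given: they have to be found in the camera images.
- stand: Grey painted inspection stand, screwed to the bench. Base plate 170 (x) x 240 (y) x 14 mm; origin at the centre of the plate's underside, on the bench top. Its x axis points from the front (robot) side to the back, y to its left, z up. Two cheeks at y = +-75 mm carry the mirror's axle.
- mirror_hinge (a point): Middle of the mirror's level hinge axle, fixed on the stand 35 mm behind its origin and 55 mm up; the axle runs along the stand's y.
- mirror (a joint): Lean of the mirror panel: 0 = upright, positive = leaning back (top away from the robot, towards the stand's +x); range -0.15 to 1.25 rad. Starts nearly upright. Stiff friction hinge (0.35 N m): it stays where it is left, and a push of about 4 to 5 N near the top moves it.
- mirror_mid (a point): Point on the front face of the mirror, a rectangular panel 130 mm wide, 120 mm high and 5 mm thick in a dark edge; the point is half-way across, 90 mm up the panel from the axle and 3 mm in front of the axle's plane, 38 mm below the panel's top edge. Its z axis points up along the panel, its x axis out of the panel's back.
- index_arm (a joint): Lean of the index arm, same zero and sign as mirror: the lean the mirror has to get. Clamped (5 N m) at 0.35 to 0.75 rad.
- index_tip (a point): Tip of the index arm, a bare steel flat bar 12 mm wide and 8 mm thick with a 16 mm broad head, on the same axle 92 mm to the stand's right (-y) of the mirror's middle; the tip is 118 mm from the axle. Its z axis points along the bar, away from the axle. There are 19 mm clear between that head and the mirror's side edge.
- rest (a joint): Swing of the injector rest about its upright pivot. 0 = folded along the front of the stand, pointing to its left (+y, 0.08 rad towards the back); grows counter-clockwise from above as the rest swings out. 1.65 = home at its stop, pointing to the front (-x). Turns easily (0.04 N m); from 1.40 a spring plunger resists (0.17 N m, some 2 N at the block); past 1.58 it snaps to 1.65 and holds.
- rest_pivot (a point): The rest's upright pivot axis, fixed on the stand 70 mm in front of its origin, 30 mm above the bench.
- rest_block (a point): Middle of the dark vee block at the free end of the rest, 92 mm from the pivot axis and 44 mm above the bench. The block is 28 mm along the rest and 26 mm across it, sides solid from 22 to 48 mm above the bench, with two 20 mm high vee cheeks on top reaching to 67 mm above the bench and flaring to 36 mm across. The steel bar of the rest is 16 mm wide, 22 to 34 mm above the bench. Below it the base plate's top is at 14 mm.
- loose_injector_mid (a point): Middle of a loose injector lying on the bench to the right of the stand, 181 mm long, body 24 mm thick; leave alone.
- nozzle_a_mid (a point): Middle of a loose steel nozzle standing upright in front of the stand on its right, 18 mm across, 54 mm high; leave alone.
- nozzle_b_mid (a point): Middle of a second such nozzle; leave alone.
- brush_mid (a point): Middle of a wooden wire brush lying to the left of the stand, 210 mm long, 22 mm wide, 26 mm high; leave alone.

How it is judged:
By the outcome, as a careful person would: the job done as asked, in the order asked, and still so for the second after the job is handed in, with the robot touching nothing.
It also fails if it takes over 54 s, if anything falls off the work surface, if the arm or the gripper's body presses on something with over 40 N, if the wrist force passes 120 N, or if a joint passes its speed limit or range.

## Working session

There is one attempt and no reset: what is moved stays moved. The work goes in short steps, Python scripts to look and compute and a tool call to move; the robot and the scene stay as the last step left them, time stands still between calls to the robot, and variables do not carry over. Pictures are saved under pics/ and viewed, and the job is handed in when it is done.

Besides the shell and the picture viewer there is one more tool, called after ">>>" by a JSON object that holds its "op" and its "data", one argument or row to a line. move_arm: Moves the arm, as the interface text tells. Its arguments: {"type":"object","properties":{"steps":{"type":"array"},"newtons":{"type":"number"}},"required":["steps"]}

```bash
mkdir -p pics; ls; cat > h.py <<'E'
import numpy as np, cv2
from station import *
def cal(n):
    c=calibration(n);K=np.array(c["camera_matrix"],float);R=cv2.Rodrigues(np.array(c["rvec"],float))[0];return K,float(c["k1"]),R,np.array(c["tvec"],float).ravel()
def ray(n,uv,c=None):
    K,k1,R,t=c or cal(n)
    p=cv2.undistortPoints(np.array([[uv]],float),K,np.array([k1,0,0,0.]))[0,0]
    d=R.T@np.array([p[0],p[1],1]);return -R.T@t,d/np.linalg.norm(d)
def atz(n,uv,z,c=None):
    o,d=ray(n,uv,c);return o+d*(z-o[2])/d[2]
def proj(n,P,c=None):
    K,k1,R,t=c or cal(n)
    return cv2.projectPoints(np.atleast_2d(np.array(P,float)),cv2.Rodrigues(R)[0],t,K,np.array([k1,0,0,0.]))[0][:,0]
def tri(obs):
    A=np.zeros((3,3));b=np.zeros(3)
    for o,d in obs:
        M=np.eye(3)-np.outer(d,d);A+=M;b+=M@o
    X=np.linalg.solve(A,b);return X,[np.linalg.norm((np.eye(3)-np.outer(d,d))@(X-o)) for o,d in obs]
E
python3 - <<'E'
from h import *
s=get_obs();print(s)
for n in ["scene","top"]:
    cv2.imwrite(f"pics/{n}0.png",read_camera(n))
    for k in ["stand","mirror_hinge","mirror_mid","index_tip","rest_pivot","rest_block","nozzle_a_mid","loose_injector_mid","brush_mid"]:
        print(n,k,[(np.round(d["xy"],1).tolist(),round(d["conf"],2)) for d in place_of(n,k)[:3]])
E
```

```text
pics
{'t': 0.0, 'q': array([-1.38315245,  0.47780671,  0.02233583,  1.55644666, -0.01151244,
        1.10931148, -0.08311323]), 'joint_vel': array([ 5.09859494e-05, -2.74373323e-04, -4.14324805e-04,  2.77107323e-04,
       -1.25566896e-03,  4.32138537e-04, -2.36091677e-03]), 'joint_torque': array([-1.09854800e-04, -5.96442819e+01,  1.60793625e+00, -2.81203938e+01,
        1.24320877e-02,  9.09651106e-03,  1.91646950e-05]), 'eef_pos': array([0.19656505, 0.64512355, 0.23032323]), 'tool_rot': array([ 5.97663694e-04,  8.03568401e-01,  5.95211706e-01, -7.02198037e-04]), 'contact_force': array([ 0.04260863,  0.03102511, -0.7370316 ]), 'torque': array([-0.00578565, -0.00091722,  0.00645748]), 'gripper_width': 0.996981114636028}
scene stand [([319.1, 269.6], 0.62)]
scene mirror_hinge [([326.8, 242.5], 0.65)]
scene mirror_mid [([328.4, 204.9], 0.91)]
scene index_tip [([377.1, 198.5], 0.84)]
scene rest_pivot [([301.0, 272.9], 0.9)]
scene rest_block [([266.0, 254.3], 0.9)]
scene nozzle_a_mid [([341.7, 308.9], 0.58)]
scene loose_injector_mid [([386.4, 316.3], 0.86)]
scene brush_mid [([246.7, 247.7], 0.74)]
top stand [([310.0, 201.6], 0.7)]
top mirror_hinge [([310.6, 177.4], 0.75), ([319.9, 223.7], 0.53)]
top mirror_mid [([315.3, 168.3], 0.81)]
top index_tip [([354.5, 139.9], 0.8)]
top rest_pivot [([315.4, 223.8], 0.76)]
top rest_block [([276.9, 224.4], 0.76), ([241.3, 218.7], 0.45)]
top nozzle_a_mid []
top loose_injector_mid [([388.9, 217.4], 0.86)]
top brush_mid [([238.4, 218.2], 0.8)]
```

View pics/scene0.png

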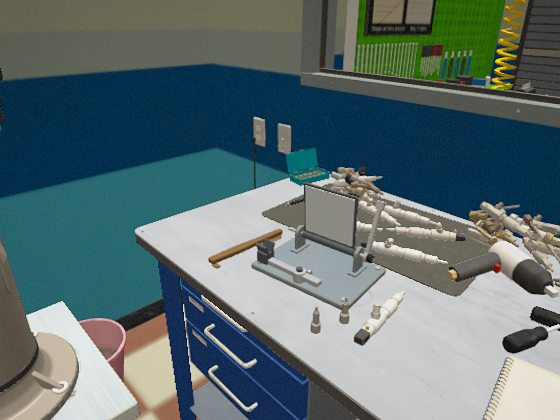

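View pics/top0.png

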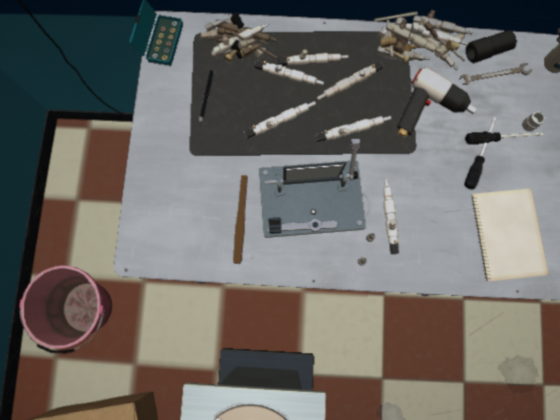

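```bash
python3 - <<'E'
from h import *
S={"stand":(319.1,269.6),"mirror_hinge":(326.8,242.5),"mirror_mid":(328.4,204.9),"index_tip":(377.1,198.5),"rest_pivot":(301,272.9),"rest_block":(266,254.3),"inj":(386.4,316.3),"brush":(246.7,247.7)}
T={"stand":(310,201.6),"mirror_hinge":(310.6,177.4),"mirror_mid":(315.3,168.3),"index_tip":(354.5,139.9),"rest_pivot":(315.4,223.8),"rest_block":(276.9,224.4),"inj":(388.9,217.4),"brush":(238.4,218.2)}
for n in ("scene","top"):
    K,k,R,t=cal(n);print(n,K.tolist(),k,(-R.T@t).round(3))
for k in S:
    X,e=tri([ray("scene",S[k]),ray("top",T[k])]);print(k,X.round(4),np.round(e,4))
E
```

```text
scene [[413.6776009502552, 0.0, 282.2329752736226], [0.0, 413.6776009502552, 211.79858196750297], [0.0, 0.0, 1.0]] -0.03018701795968944 [ 0.01  -0.599  0.498]
top [[474.4612141952123, 0.0, 285.29597392514495], [0.0, 474.4612141952123, 209.4459549755571], [0.0, 0.0, 1.0]] -0.07063243317745664 [ 0.324 -0.059  1.105]
stand [ 0.5859 -0.1085  0.0066] [0.0046 0.0046]
mirror_hinge [ 0.626  -0.1007  0.0563] [0.0022 0.0022]
mirror_mid [ 0.6187 -0.1053  0.1499] [0.0029 0.0029]
index_tip [ 0.6777 -0.1825  0.1724] [0.0037 0.0037]
rest_pivot [ 0.5247 -0.1191  0.0317] [0.0001 0.0001]
rest_block [ 0.5143 -0.0291  0.0403] [0.0033 0.0033]
inj [ 0.5575 -0.2972  0.0091] [0.005 0.005]
brush [0.5311 0.0616 0.0106] [0.001 0.001]
```

```bash
python3 - <<'E'
from h import *
K,k,R,t=cal("wrist");s=get_obs()
from scipy.spatial.transform import Rotation as Ro
q=s["tool_rot"];Rt=Ro.from_quat([q[1],q[2],q[3],q[0]]).as_matrix()
print(K.tolist(),k);C=-R.T@t
print("cam in tool",Rt.T@(C-s["eef_pos"])); print("cam axes in tool (rows)",(R@Rt).round(3)); print("tool x,y world",Rt.T.round(3))
for uv in [(346,310),(316,318)]: print("noz",atz("scene",uv,0.027))
for uv in [(362,261),(370,237)]: print("noz top",atz("top",uv,0.04))
for uv in [(122,269),(245,281)]: print("edge top",atz("top",uv,0))
E
```

```text
[[315.2027703783005, 0.0, 272.99130003398534], [0.0, 315.2027703783005, 211.52605142705022], [0.0, 0.0, 1.0]] -0.07153336750953956
cam in tool [-0.00020427 -0.06802141 -0.1437077 ]
cam axes in tool (rows) [[ 1.     0.001  0.001]
 [-0.     0.963 -0.271]
 [-0.001  0.271  0.963]]
tool x,y world [[ 0.292  0.957  0.   ]
 [ 0.957 -0.292 -0.   ]
 [-0.     0.    -1.   ]]
noz [ 0.50372119 -0.25147173  0.027     ]
noz [ 0.44824394 -0.22964976  0.027     ]
noz top [ 0.44405654 -0.22711645  0.04      ]
noz top [ 0.49965201 -0.24407573  0.04      ]
edge top [3.97766337e-01 3.25833815e-01 2.22044605e-16]
edge top [0.38732501 0.0358067  0.        ]
```

>>> {"op": "move_arm", "data": {
  "steps": [
    {"fingers": 85,"translation": [45,-40,10],"turn": 0},
    {"fingers": 0,"translation": [45,-40,10],"turn": 0},
    {"fingers": 0,"translation": [40,-45,10],"turn": 0},
    {"fingers": 0,"translation": [35,-50,10],"turn": 0},
    {"fingers": 0,"translation": [30,-54,0],"turn": 0},
    {"fingers": 0,"translation": [25,-56,0],"turn": 0},
    {"fingers": 0,"translation": [20,-58,0],"turn": 0},
    {"fingers": 0,"translation": [10,-60,0],"turn": 0},
    {"fingers": 0,"translation": [0,-60,0],"turn": 0},
    {"fingers": 0,"translation": [0,-60,0],"turn": 0}
  ]
}}

```text
t: 2.25
eef_pos: [0.4468, 0.1207, 0.2716]
tool_rot: [0.0, 0.804, 0.595, 0.0]
contact_force: [0.4, -0.0, 0.0]
gripper_width: 0.003
```

>>> {"op": "move_arm", "data": {
  "steps": [
    {"fingers": 0,"translation": [0,-60,0],"turn": 0.16},
    {"fingers": 0,"translation": [0,-60,0],"turn": 0.16},
    {"fingers": 0,"translation": [10,-50,0],"turn": 0.15},
    {"fingers": 0,"translation": [10,-30,0],"turn": 0},
    {"fingers": 0,"translation": [0,0,0],"turn": 0}
  ]
}}

```text
t: 2.88
eef_pos: [0.4672, -0.0746, 0.2716]
tool_rot: [0.001, 0.65, 0.76, 0.0]
contact_force: [0.1, 0.9, -0.6]
gripper_width: -0.001
```

```bash
cat >> h.py <<'E'
def rep(n,ks,top=2):
    for k in ks: print(n,k,[(np.round(d["xy"],1).tolist(),round(d["conf"],2)) for d in place_of(n,k)[:top]])
E
python3 - <<'E'
from h import *
s=get_obs();print(s["q"].round(3),s["eef_pos"],s["tool_rot"])
K,k,R,t=cal("wrist");np.savez("w1.npz",K=K,k=k,R=R,t=t)
im=read_camera("wrist");cv2.imwrite("pics/w1.png",im)
rep("wrist",["stand","mirror_hinge","mirror_mid","index_tip","rest_pivot","rest_block","nozzle_a_mid"])
E
```

```text
[-0.402  0.091  0.463  1.997 -0.046  1.063  1.808] [ 0.46722847 -0.07464852  0.27162163] [5.30848992e-04 6.50192320e-01 7.59769482e-01 7.44240898e-06]
wrist stand [([240.5, 255.1], 0.71)]
wrist mirror_hinge [([234.0, 300.8], 0.86)]
wrist mirror_mid []
wrist index_tip []
wrist rest_pivot [([233.6, 216.8], 0.97)]
wrist rest_block [([308.1, 224.2], 0.6)]
wrist nozzle_a_mid [([134.5, 186.2], 0.68)]
```

View pics/w1.png

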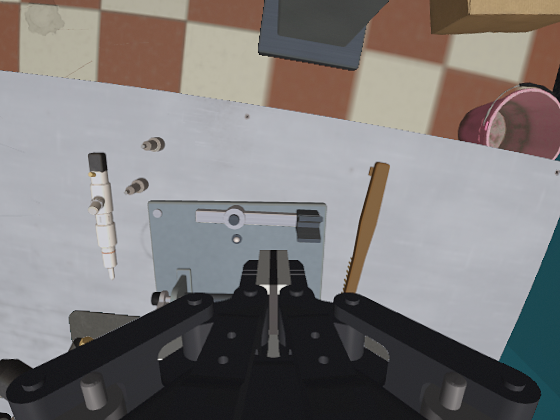

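```bash
python3 - <<'E'
from h import *
z=np.load("w1.npz");c=(z["K"],float(z["k"]),z["R"],z["t"])
fl=atz("",(326.5,203.5),.014,c);fr=atz("",(148.5,201),.014,c);print(fl,fr)
d=fl-fr;print(np.linalg.norm(d),"yaw",np.arctan2(-d[0],d[1]))
pv=atz("",(234,218),.03,c);print("pivot",pv);bk=atz("",(311,225),.048,c);print("block",bk,np.linalg.norm((bk-pv)[:2]),np.arctan2(*(bk-pv)[1::-1]))
for uv in [(300,234),(326,239),(325,210),(298,209)]: print(atz("",uv,.05,c))
yaw=np.arctan2(-d[0],d[1]);m=(fl+fr)[:2]/2;x=np.array([np.cos(yaw),np.sin(yaw)])
print("stand",m+.085*x,"pivot pred",m+.015*x)
# from top view
for n in ["scene","top"]:
  pass
E
python3 - <<'E'
import cv2
i=cv2.imread('pics/top0.png')[140:275,220:410];cv2.imwrite('pics/topc.png',cv2.resize(i,None,fx=4,fy=4,interpolation=cv2.INTER_CUBIC))
i=cv2.imread('pics/scene0.png')[170:330,230:420];cv2.imwrite('pics/scc.png',cv2.resize(i,None,fx=3.7,fy=3.7,interpolation=cv2.INTER_CUBIC))
i=cv2.imread('pics/w1.png')[170:320,130:340];cv2.imwrite('pics/w1c.png',cv2.resize(i,None,fx=3.7,fy=3.7,interpolation=cv2.INTER_CUBIC))
E
```

```text
[ 0.49008748 -0.00080037  0.014     ] [ 0.52292492 -0.23404437  0.014     ]
0.2355441792225936 yaw 0.13986653919457537
pivot [ 0.52352185 -0.11731266  0.03      ]
block [ 0.51208308 -0.02140285  0.048     ] 0.09658952054974651 1.6895014907187988
[ 0.52500048 -0.03296255  0.05      ]
[5.26535382e-01 5.07499766e-05 5.00000000e-02]
[ 0.49019508 -0.00859485  0.05      ]
[ 0.49399284 -0.0409908   0.05      ]
stand [ 0.59067614 -0.10557244] pivot pred [ 0.52135972 -0.11533121]
```

View pics/w1c.png

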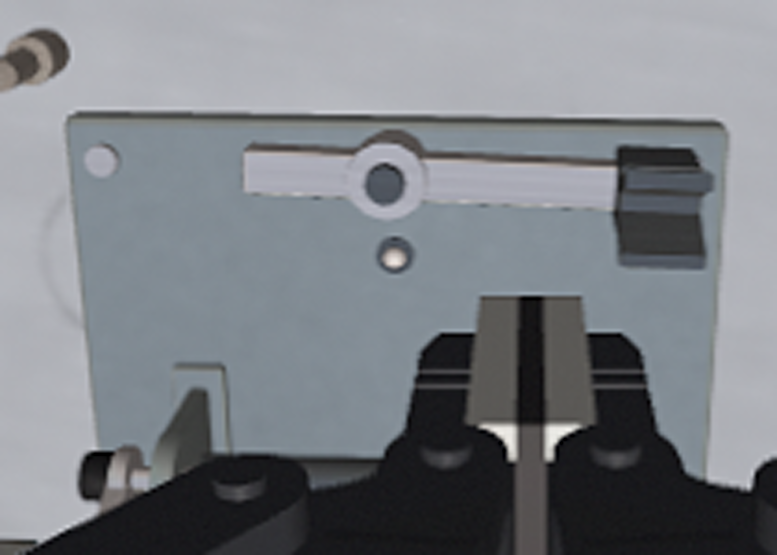

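View pics/scc.png

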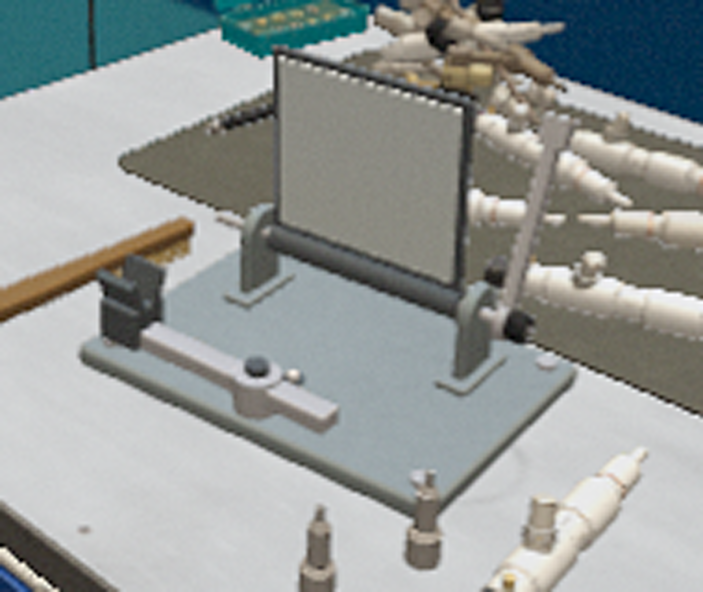

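View pics/topc.png

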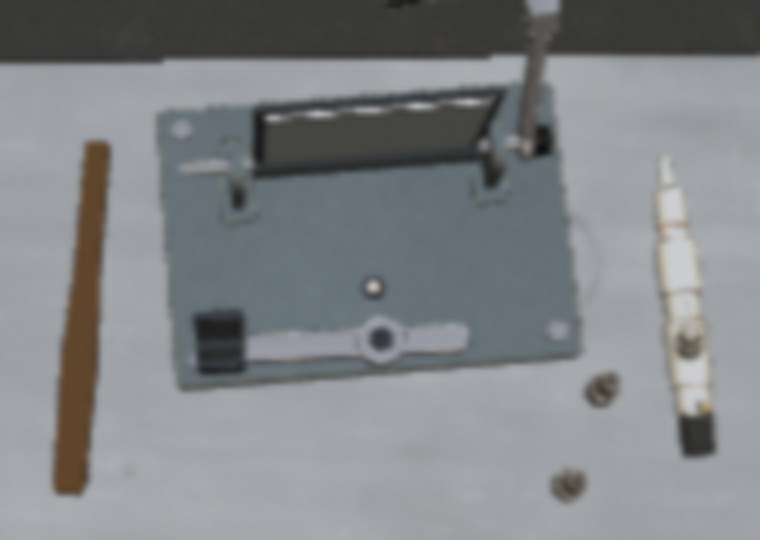

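```bash
cat > fit.py <<'E'
from h import *
from scipy.optimize import least_squares
z=np.load("w1.npz");cw=(z["K"],float(z["k"]),z["R"],z["t"]);ct=cal("top");cs=cal("scene")
f=lambda u,v:(220+u/4,140+v/4); g=lambda u,v:(230+u/3.7,170+v/3.7); w=lambda u,v:(130+u/3.7,170+v/3.7)
# body pts: (camera, uv, kind, local)
C=dict(FL=(-.085,.12,.012),FR=(-.085,-.12,.012),BL=(.085,.12,.012),BR=(.085,-.12,.012))
O=[(ct,f(180,388),'s',C['FL']),(ct,f(580,354),'s',C['FR']),(ct,f(159,112),'s',C['BL']),(ct,f(550,88),'s',C['BR']),
(cs,g(82,350),'s',C['FL']),(cs,g(437,502),'s',C['FR']),(cs,g(577,372),'s',C['BR']),
(cw,w(725,124),'s',C['FL']),(cw,w(66,116),'s',C['FR']),
(cw,w(385,182),'s',(-.07,0,.038)),(ct,f(380,339),'s',(-.07,0,.038)),(cs,g(258,366),'s',(-.07,0,.040))]
def W(p,l):
    c,s=np.cos(p[2]),np.sin(p[2]);return np.array([p[0]+c*l[0]-s*l[1],p[1]+s*l[0]+c*l[1],l[2]])
def res(p,full=False):
    r=[proj("",W(p,l),c)[0]-np.array(uv) for c,uv,k,l in O]
    return np.array(r) if full else np.ravel(r)
if __name__=="__main__":
    r=least_squares(res,[.59,-.105,.15],loss="soft_l1");print(r.x);print(res(r.x,True).round(1).tolist())
E
python3 fit.py
```

```text
[ 0.59157538 -0.10761351  0.13978595]
[[-1.6, -0.1], [0.6, -0.1], [-1.6, -0.8], [-0.3, -2.7], [-1.4, -0.6], [-1.4, 2.7], [1.2, -1.2], [0.3, 0.1], [-1.9, -0.3], [-0.7, -0.3], [-0.2, -0.4], [-0.0, 0.6]]
```

```bash
python3 - <<'E'
import numpy as np
P=np.array([.5223,-.1174]);phi0=.14+np.pi/2-.08
def pos(psi,off,r=.088):
    f=phi0+psi;return P+r*np.array([np.cos(f),np.sin(f)])-off*np.array([-np.sin(f),np.cos(f)])
cur=np.array([.4672,-.0746])
p=pos(0,.032);print(((p-cur)*1000).round(1));
L=[0]+list(np.arange(.1,1.71,.1))
for s in L:
    h=.011*abs(np.cos(s))+.010*abs(np.sin(s)); q=pos(s,.013+h);print(round(s,2),(q*1000).round(1),((q-p)*1000).round(1));p=q
E
```

```text
[81.8 47. ]
0 [541.  -28.1] [-8.  -0.5]
0.1 [532.9 -26.6] [-8.1  1.6]
0.2 [524.6 -25.7] [-8.3  0.8]
0.3 [516.1 -25.7] [-8.5  0. ]
0.4 [507.4 -26.5] [-8.6 -0.8]
0.5 [498.8 -28.3] [-8.6 -1.7]
0.6 [490.2 -30.9] [-8.6 -2.6]
0.7 [481.9 -34.4] [-8.4 -3.5]
0.8 [473.8 -38.9] [-8.1 -4.5]
0.9 [466.1 -44.3] [-7.7 -5.4]
1.0 [458.9 -50.5] [-7.2 -6.3]
1.1 [452.4 -57.6] [-6.5 -7.1]
1.2 [446.6 -65.4] [-5.8 -7.8]
1.3 [441.6 -74. ] [-5.  -8.5]
1.4 [437.6 -83.1] [-4.  -9.1]
1.5 [434.6 -92.7] [-3.  -9.6]
1.6 [ 432.6 -102. ] [-2.  -9.3]
1.7 [ 431.3 -110.1] [-1.3 -8. ]
```

>>> {"op": "move_arm", "data": {
  "steps": [
    {"fingers": 0,"translation": [41,23,0],"turn": 0},
    {"fingers": 0,"translation": [41,24,-30],"turn": 0},
    {"fingers": 0,"translation": [0,0,-55],"turn": 0},
    {"fingers": 0,"translation": [0,0,-55],"turn": 0},
    {"fingers": 0,"translation": [0,0,-30],"turn": 0},
    {"fingers": 0,"translation": [0,0,-20],"turn": 0},
    {"fingers": 0,"translation": [0,0,0],"turn": 0}
  ]
}}

```text
t: 4.15
eef_pos: [0.5478, -0.0247, 0.08]
tool_rot: [-0.001, 0.648, 0.762, -0.001]
contact_force: [-0.3, 0.7, -0.6]
gripper_width: 0.0
```

```bash
python3 - <<'E'
from h import *
s=get_obs();print(s["q"].round(3),s["eef_pos"],s["contact_force"])
K,k,R,t=cal("wrist");np.savez("w2.npz",K=K,k=k,R=R,t=t)
cv2.imwrite("pics/w2.png",read_camera("wrist"));cv2.imwrite("pics/s2.png",cv2.resize(read_camera("scene")[150:350,200:440],None,fx=3,fy=3))
E
```

```text
[-0.349  0.491  0.359  2.001 -0.26   0.697  1.903] [ 0.54779268 -0.02466608  0.07996669] [-0.34685936  0.74150068 -0.59125139]
```

View pics/w2.png

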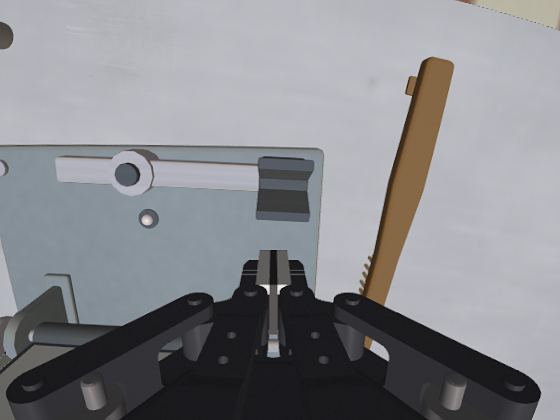

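View pics/s2.png

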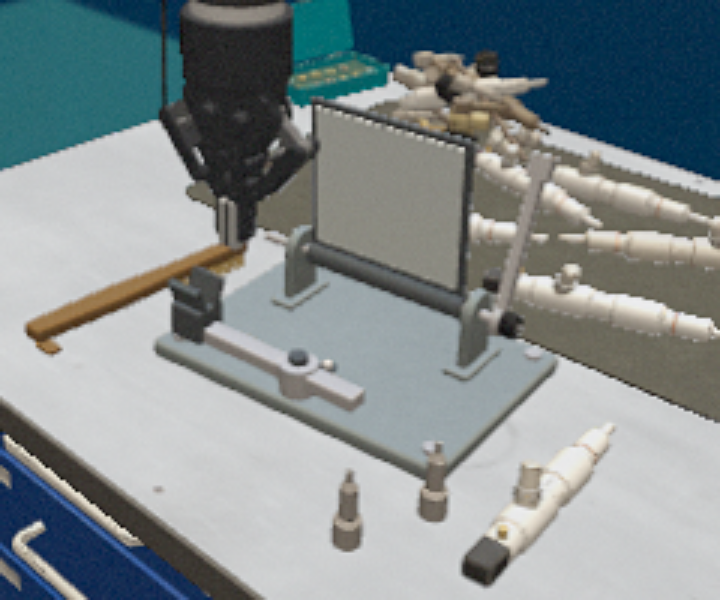

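>>> {"op": "move_arm", "data": {
  "steps": [
    {"fingers": 0,"translation": [0,-2,-30],"turn": 0},
    {"fingers": 0,"translation": [0,-1,-20],"turn": 0},
    {"fingers": 0,"translation": [-4,0,0],"turn": 0},
    {"fingers": 0,"translation": [-4,0,0],"turn": 0},
    {"fingers": 0,"translation": [-8,1,0],"turn": 0},
    {"fingers": 0,"translation": [-8,1,0],"turn": 0},
    {"fingers": 0,"translation": [-8,0,0],"turn": 0},
    {"fingers": 0,"translation": [-9,-1,0],"turn": 0},
    {"fingers": 0,"translation": [-9,-2,0],"turn": 0}
  ]
}}

```text
t: 5.38
eef_pos: [0.4983, -0.0292, 0.0313]
tool_rot: [0.0, 0.648, 0.761, 0.0]
contact_force: [0.9, 0.2, -0.6]
gripper_width: -0.0
```

```bash
python3 - <<'E'
from h import *
s=get_obs();print(s["q"].round(3),s["eef_pos"],s["contact_force"])
cv2.imwrite("pics/w3.png",read_camera("wrist"))
E
```

```text
[-0.321  0.511  0.316  2.135 -0.302  0.537  1.95 ] [ 0.49834207 -0.0291835   0.03133811] [ 0.90449143  0.15636831 -0.62236253]
```

View pics/w3.png

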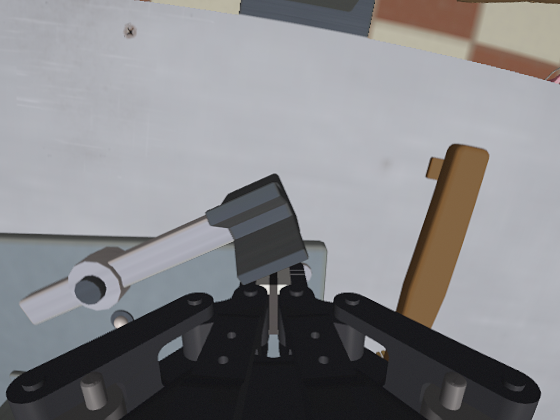

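>>> {"op": "move_arm", "data": {
  "steps": [
    {"fingers": 0,"translation": [-9,-2,0],"turn": 0},
    {"fingers": 0,"translation": [-8,-3,0],"turn": 0},
    {"fingers": 0,"translation": [-8,-4,0],"turn": 0},
    {"fingers": 0,"translation": [-8,-5,0],"turn": 0},
    {"fingers": 0,"translation": [-7,-6,0],"turn": 0},
    {"fingers": 0,"translation": [-7,-7,0],"turn": 0},
    {"fingers": 0,"translation": [-6,-8,0],"turn": 0}
  ]
}}

```text
t: 6.3
eef_pos: [0.4455, -0.0646, 0.0313]
tool_rot: [-0.0, 0.648, 0.761, -0.0]
contact_force: [0.3, -0.1, -0.9]
gripper_width: -0.0
```

```bash
python3 - <<'E'
from h import *
s=get_obs();print(s["q"].round(3),s["eef_pos"],s["contact_force"])
cv2.imwrite("pics/w4.png",read_camera("wrist"))
E
```

```text
[-0.252  0.456  0.311  2.245 -0.297  0.478  2.025] [ 0.44547167 -0.06464215  0.0313047 ] [ 0.28019457 -0.0757639  -0.90017522]
```

View pics/w4.png

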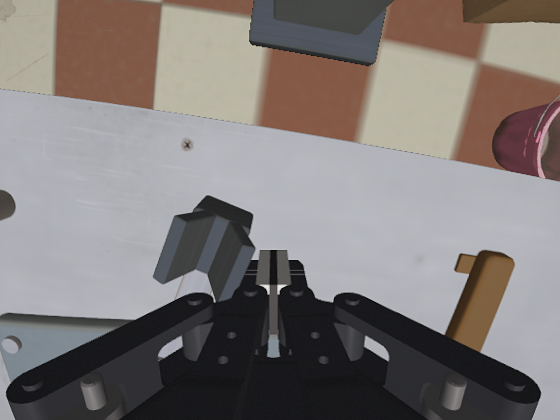

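>>> {"op": "move_arm", "data": {
  "steps": [
    {"fingers": 0,"translation": [-4,-8,0],"turn": 0},
    {"fingers": 0,"translation": [-3,-9,0],"turn": 0},
    {"fingers": 0,"translation": [-1,-9,0],"turn": 0},
    {"fingers": 0,"translation": [0,-5,0],"turn": 0}
  ]
}}

```text
t: 6.85
eef_pos: [0.4374, -0.096, 0.0312]
tool_rot: [-0.0, 0.649, 0.761, -0.0]
contact_force: [-1.3, 1.3, 1.3]
gripper_width: -0.002
```

```bash
python3 - <<'E'
from h import *
s=get_obs();print(s["q"].round(3),s["eef_pos"],s["contact_force"])
cv2.imwrite("pics/w5.png",read_camera("wrist"))
E
```

```text
[-0.179  0.453  0.308  2.25  -0.293  0.476  2.092] [ 0.43740701 -0.09601672  0.03123029] [-1.29631077  1.33837606  1.34649513]
```

View pics/w5.png

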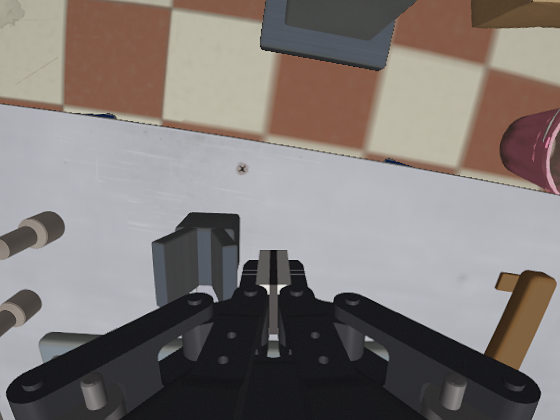

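>>> {"op": "move_arm", "data": {
  "steps": [
    {"fingers": 0,"translation": [0,-4,0],"turn": 0},
    {"fingers": 0,"translation": [0,-4,0],"turn": 0},
    {"fingers": 0,"translation": [0,-3,0],"turn": 0}
  ]
}}

```text
t: 7.28
eef_pos: [0.4376, -0.099, 0.031]
tool_rot: [-0.004, 0.646, 0.764, 0.002]
contact_force: [0.2, 31.2, 7.2]
gripper_width: 0.004
```

```bash
python3 - <<'E'
from h import *
s=get_obs();print(s["q"].round(3),s["eef_pos"],s["contact_force"])
cv2.imwrite("pics/w6.png",read_camera("wrist"))
cv2.imwrite("pics/t6.png",cv2.resize(read_camera("top")[140:275,220:410],None,fx=4,fy=4,interpolation=cv2.INTER_CUBIC))
E
```

```text
[-0.157  0.455  0.298  2.244 -0.298  0.483  2.115] [ 0.43761239 -0.09903527  0.03103407] [ 0.15577295 31.15863671  7.20385536]
```

View pics/w6.png

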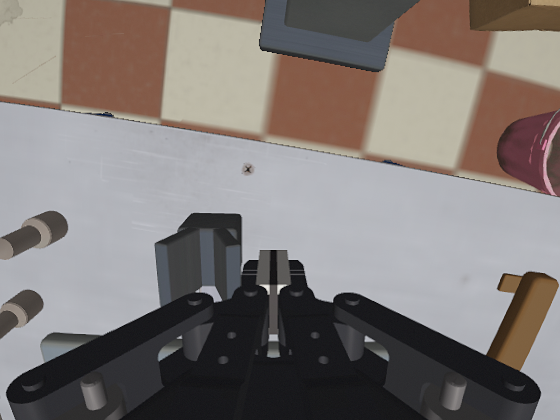

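View pics/t6.png

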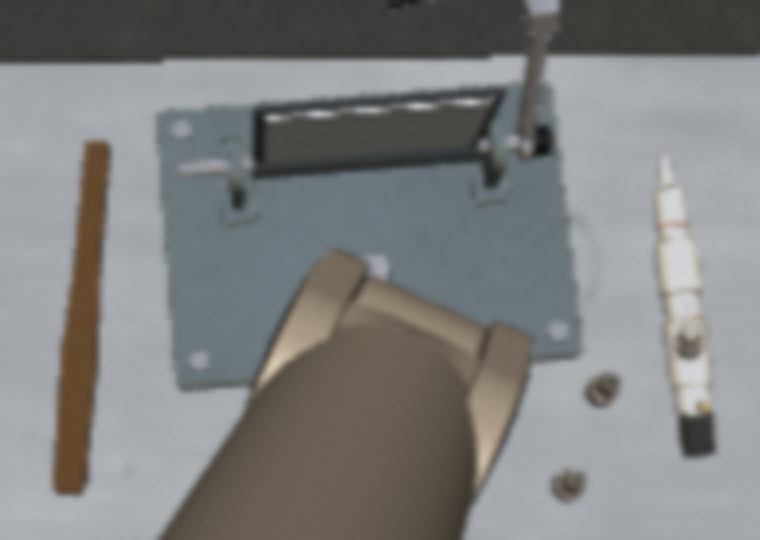

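>>> {"op": "move_arm", "data": {
  "steps": [
    {"fingers": 0,"translation": [0,8,0],"turn": 0},
    {"fingers": 0,"translation": [0,15,0],"turn": 0},
    {"fingers": 0,"translation": [0,5,40],"turn": 0},
    {"fingers": 0,"translation": [0,0,50],"turn": 0},
    {"fingers": 0,"translation": [0,0,50],"turn": 0},
    {"fingers": 0,"translation": [0,50,50],"turn": 0},
    {"fingers": 0,"translation": [0,60,0],"turn": 0},
    {"fingers": 0,"translation": [0,60,0],"turn": 0},
    {"fingers": 0,"translation": [0,0,0],"turn": 0}
  ]
}}

```text
t: 8.5
eef_pos: [0.4377, 0.0908, 0.2156]
tool_rot: [-0.0, 0.645, 0.764, 0.001]
contact_force: [-0.1, 0.0, 1.0]
gripper_width: -0.003
```

```bash
python3 - <<'E'
from h import *
s=get_obs();print(s["q"].round(3),s["eef_pos"],s["contact_force"])
cv2.imwrite("pics/w7.png",read_camera("wrist"))
cv2.imwrite("pics/t7.png",cv2.resize(read_camera("top")[140:275,220:410],None,fx=4,fy=4,interpolation=cv2.INTER_CUBIC))
cv2.imwrite("pics/s7.png",cv2.resize(read_camera("scene")[150:350,200:440],None,fx=3,fy=3,interpolation=cv2.INTER_CUBIC))
E
```

```text
[-0.643  0.11   0.325  2.112 -0.045  0.925  1.446] [0.43774402 0.09083149 0.21560847] [-0.11229799  0.04502738  1.021966  ]
```

View pics/t7.png

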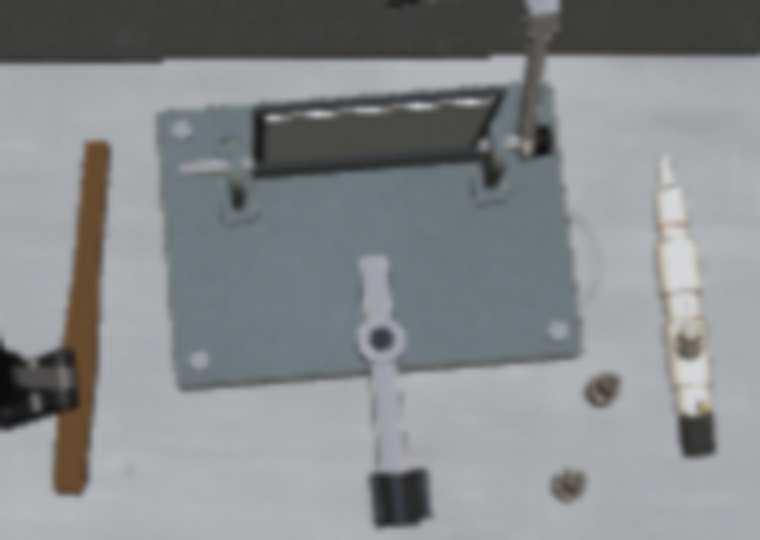

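View pics/s7.png

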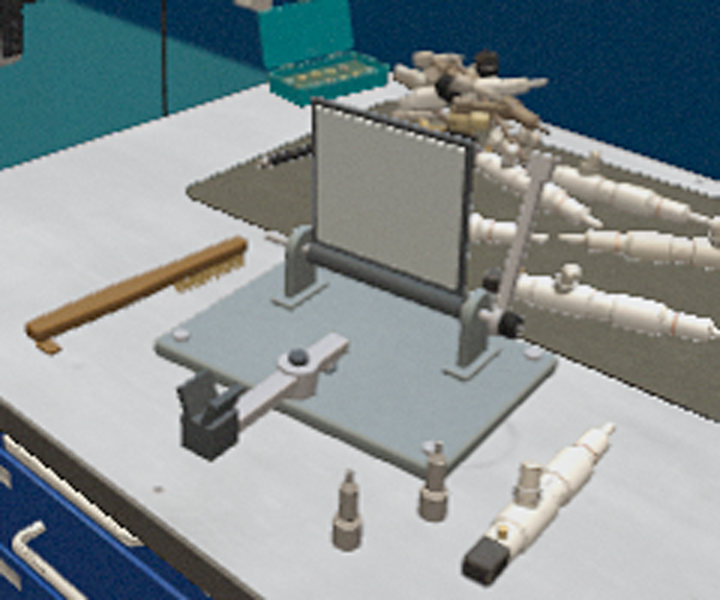

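```bash
python3 - <<'E'
from h import *
f=lambda u,v:(220+u/4,140+v/4)
p=atz("top",f(380,339),.04);t=atz("top",f(374,258),.034)
a=atz("top",f(393,470),.034);print(np.arctan2(*(a-p)[1::-1])%6.283,np.arctan2(*(p-t)[1::-1])%6.283,np.arctan2(*(a-t)[1::-1])%6.283)
rep("top",["rest_block"]);rep("scene",["rest_block","index_tip","mirror_mid"])
ct=cal("top")
P=np.array([.5223,-.1174])
for psi in (1.4,1.58,1.65):
    F=1.631+psi;print(psi,proj("",[*(P+.092*np.array([np.cos(F),np.sin(F)])),.044],ct))
E
```

```text
3.2884033912917974 3.247467714212467 3.272208725112783
top rest_block [([321.1, 264.1], 0.76)]
scene rest_block [([269.4, 289.0], 0.56)]
scene index_tip [([378.3, 198.9], 0.86)]
scene mirror_mid [([326.5, 205.2], 0.59), ([342.4, 308.5], 0.57)]
1.4 [[308.63916009 263.80431931]]
1.58 [[316.02018059 264.36180214]]
1.65 [[318.89385376 264.21843755]]
```

>>> {"op": "move_arm", "data": {
  "steps": [
    {"fingers": 0,"translation": [30,-20,40],"turn": 0},
    {"fingers": 0,"translation": [40,-40,20],"turn": 0},
    {"fingers": 0,"translation": [40,-45,0],"turn": 0},
    {"fingers": 0,"translation": [45,-45,0],"turn": 0},
    {"fingers": 0,"translation": [45,-45,0],"turn": 0},
    {"fingers": 0,"translation": [45,-45,-5],"turn": 0},
    {"fingers": 0,"translation": [22,-15,-10],"turn": 0},
    {"fingers": 0,"translation": [0,0,0],"turn": 0}
  ]
}}

```text
t: 9.85
eef_pos: [0.7021, -0.1692, 0.2585]
tool_rot: [-0.001, 0.65, 0.76, -0.001]
contact_force: [-0.1, 0.3, -0.4]
gripper_width: 0.0
```

```bash
python3 - <<'E'
from h import *
s=get_obs();print(s["q"].round(3),s["eef_pos"],s["contact_force"])
K,k,R,t=cal("wrist");np.savez("w8.npz",K=K,k=k,R=R,t=t)
cv2.imwrite("pics/w8.png",read_camera("wrist"))
rep("wrist",["index_tip","mirror_mid","mirror_hinge"])
E
```

```text
[-0.152  0.574  0.477  1.417 -0.267  1.218  2.08 ] [ 0.7021429  -0.16921315  0.25853375] [-0.05347269  0.28821569 -0.41998208]
wrist index_tip [([254.6, 183.9], 0.85)]
wrist mirror_mid [([373.8, 117.9], 0.66)]
wrist mirror_hinge [([348.4, 128.3], 0.64)]
```

View pics/w8.png

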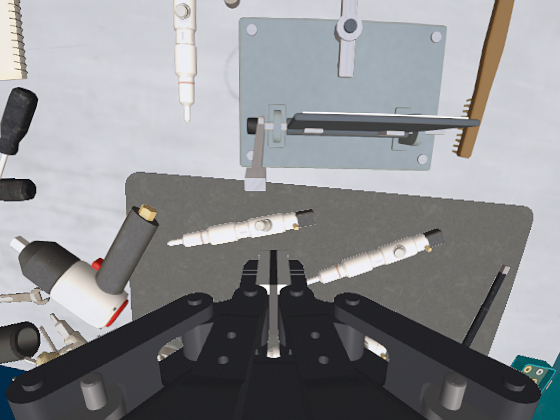

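```bash
python3 - <<'E'
import cv2
i=cv2.imread('pics/w8.png')[8:203,225:495];cv2.imwrite('pics/w8c.png',cv2.resize(i,None,fx=2.96,fy=2.96,interpolation=cv2.INTER_CUBIC))
i=cv2.imread('pics/w8.png')[105:205,235:335];cv2.imwrite('pics/w8d.png',cv2.resize(i,None,fx=6,fy=6,interpolation=cv2.INTER_CUBIC))
E
```

```text
(no output)
```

View pics/w8c.png

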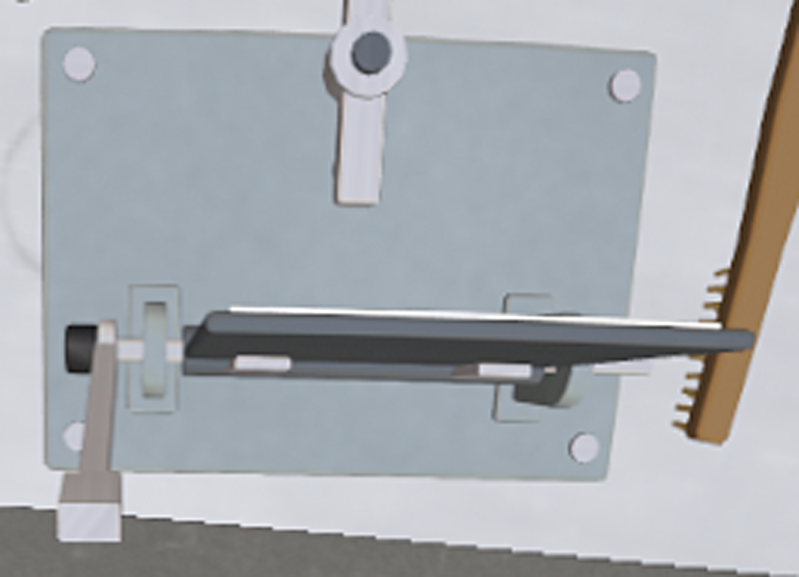

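View pics/w8d.png

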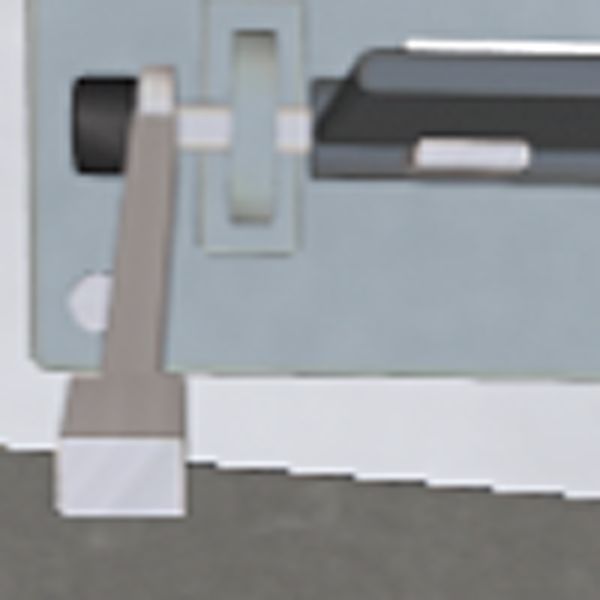

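```bash
cat > fit8.py <<'E'
from fit import *
z=np.load("w8.npz");c8=(z["K"],float(z["k"]),z["R"],z["t"])
m=lambda u,v:(225+u/2.96,8+v/2.96); d=lambda u,v:(235+u/6,105+v/6)
O8=[(m(45,29),C['FR']),(m(656,53),C['FL']),(m(46,468),C['BR']),(m(608,481),C['BL'])]
def r8(p,full=False):
    r=np.array([proj("",W(p,l),c8)[0]-np.array(uv) for uv,l in O8]); return r if full else r.ravel()
p=least_squares(r8,[.59,-.105,.15]).x
if __name__=="__main__":
    print(p,r8(p,True).round(1).tolist())
    print("pivot",proj("",W(p,(-.07,0,.04)),c8),m(372,51))
    print("axle R",proj("",W(p,(.035,-.08,.055)),c8),d(205,128)," axle L",proj("",W(p,(.035,.09,.055)),c8),m(625,366))
    def arm(L,r=.118,y=-.092,off=0): return W(p,(.035+r*np.sin(L)+off*np.cos(L),y,.055+r*np.cos(L)-off*np.sin(L)))
    for L in np.arange(.2,.8,.05): print(round(L,2),proj("",arm(L),c8).round(1),proj("",arm(L,off=.004),c8).round(1),proj("",arm(L,off=-.004),c8).round(1))
    print("meas",d(124,476),"back",d(124,515),"front",d(124,437))
    def mir(L,y,r=.128,o=-.003): return W(p,(.035+r*np.sin(L)+o*np.cos(L),y,.055+r*np.cos(L)-o*np.sin(L)))
    for L in (-.1,-.05,0,.05,.1): print(L,proj("",mir(L,.065),c8).round(1),proj("",mir(L,-.065),c8).round(1))
    print(m(750,330),m(212,313))
E
python3 fit8.py
```

```text
[ 0.59161582 -0.10586255  0.139393  ] [[-0.9, -0.6], [1.2, -0.4], [-0.4, 0.9], [0.1, 0.5]]
pivot [[350.61879471  26.44768611]] (350.6756756756757, 25.22972972972973)
axle R [[273.04036667 126.29881309]] (269.1666666666667, 126.33333333333333)  axle L [[428.85311392 130.5066178 ]] (436.14864864864865, 131.64864864864865)
0.2 [[255.9 159.9]] [[256.  165.1]] [[255.9 154.6]]
0.25 [[256.  167.5]] [[256.1 172.5]] [[256.  162.4]]
0.3 [[256.1 174.8]] [[256.2 179.6]] [[256.  169.9]]
0.35 [[256.2 181.7]] [[256.3 186.2]] [[256.1 177.1]]
0.4 [[256.3 188.3]] [[256.4 192.5]] [[256.3 183.9]]
0.45 [[256.5 194.4]] [[256.6 198.4]] [[256.4 190.3]]
0.5 [[256.6 200.1]] [[256.8 203.8]] [[256.5 196.3]]
0.55 [[256.8 205.4]] [[256.9 208.8]] [[256.7 201.9]]
0.6 [[257.  210.3]] [[257.1 213.4]] [[256.9 207.1]]
0.65 [[257.2 214.7]] [[257.3 217.5]] [[257.1 211.8]]
0.7 [[257.4 218.7]] [[257.5 221.2]] [[257.2 216.1]]
0.75 [[257.6 222.2]] [[257.7 224.5]] [[257.4 219.9]]
0.8 [[257.8 225.4]] [[257.9 227.3]] [[257.7 223.3]]
meas (255.66666666666666, 184.33333333333331) back (255.66666666666666, 190.83333333333331) front (255.66666666666666, 177.83333333333331)
-0.1 [[482.5 110.6]] [[295.7 103.7]]
-0.05 [[481.6 120. ]] [[295.4 113.5]]
0 [[480.5 129.4]] [[295.2 123.3]]
0.05 [[479.  138.7]] [[294.9 133. ]]
0.1 [[477.3 147.8]] [[294.5 142.5]]
(478.3783783783784, 119.48648648648648) (296.6216216216216, 113.74324324324324)
```

>>> {"op": "move_arm", "data": {
  "steps": [
    {"fingers": 0,"translation": [-40,21,10],"turn": -0.016},
    {"fingers": 0,"translation": [-40,21,0],"turn": 0},
    {"fingers": 0,"translation": [-40,20,0],"turn": 0},
    {"fingers": 0,"translation": [0,0,-40],"turn": 0},
    {"fingers": 0,"translation": [0,0,-45],"turn": 0},
    {"fingers": 0,"translation": [0,0,-38],"turn": 0},
    {"fingers": 0,"translation": [0,0,0],"turn": 0}
  ]
}}

```text
t: 10.92
eef_pos: [0.5801, -0.1032, 0.146]
tool_rot: [-0.002, 0.654, 0.757, -0.001]
contact_force: [-0.0, 0.5, 0.2]
gripper_width: 0.002
```

```bash
python3 - <<'E'
from h import *
s=get_obs();print(s["q"].round(3),s["eef_pos"],s["contact_force"])
cv2.imwrite("pics/s9.png",cv2.resize(read_camera("scene")[130:330,200:440],None,fx=3,fy=3,interpolation=cv2.INTER_CUBIC))
E
```

```text
[-0.272  0.464  0.451  1.866 -0.257  0.875  2.02 ] [ 0.58008076 -0.10315108  0.145989  ] [-0.01628553  0.5130131   0.18971575]
```

View pics/s9.png

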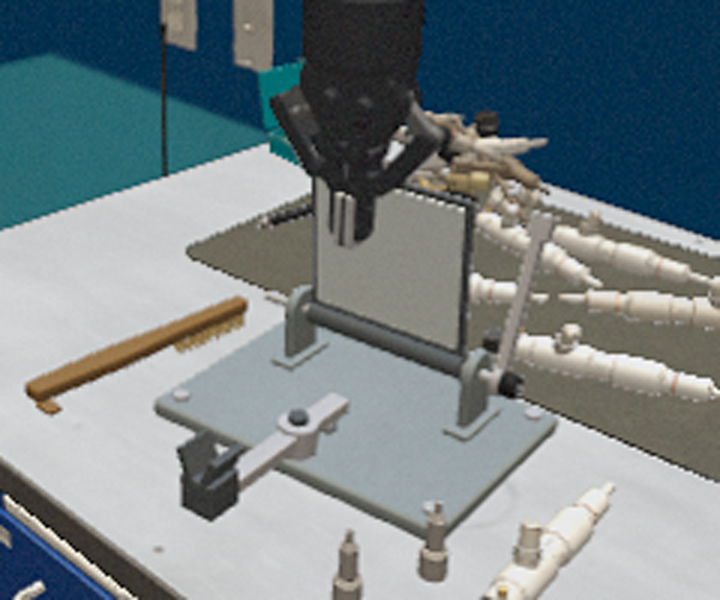

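>>> {"op": "move_arm", "data": {
  "steps": [
    {"fingers": 0,"translation": [10,1,0],"turn": 0},
    {"fingers": 0,"translation": [10,1,0],"turn": 0},
    {"fingers": 0,"translation": [6,1,0],"turn": 0},
    {"fingers": 0,"translation": [5,1,0],"turn": 0},
    {"fingers": 0,"translation": [5,1,0],"turn": 0},
    {"fingers": 0,"translation": [5,1,0],"turn": 0}
  ]
}}

```text
t: 11.72
eef_pos: [0.6232, -0.0992, 0.1474]
tool_rot: [-0.0, 0.655, 0.756, -0.001]
contact_force: [-3.0, -3.1, -0.1]
gripper_width: -0.003
```

```bash
python3 - <<'E'
from h import *
s=get_obs();print(s["q"].round(3),s["eef_pos"],s["contact_force"])
K,k,R,t=cal("wrist");np.savez("w10.npz",K=K,k=k,R=R,t=t)
cv2.imwrite("pics/w10.png",read_camera("wrist"))
cv2.imwrite("pics/s10.png",cv2.resize(read_camera("scene")[130:330,200:440],None,fx=3,fy=3,interpolation=cv2.INTER_CUBIC))
E
```

```text
[-0.265  0.524  0.444  1.765 -0.274  0.915  2.01 ] [ 0.62315294 -0.09916864  0.14738488] [-2.9744003  -3.0719087  -0.11737363]
```

View pics/w10.png

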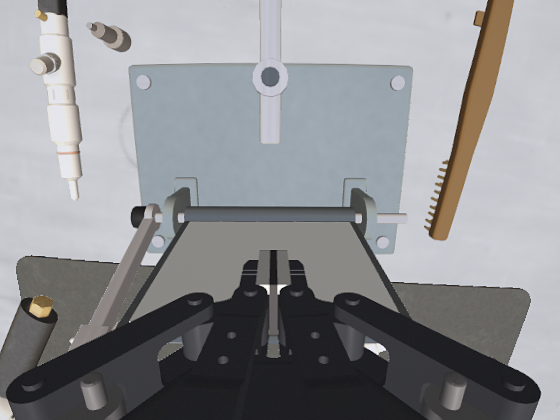

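View pics/s10.png

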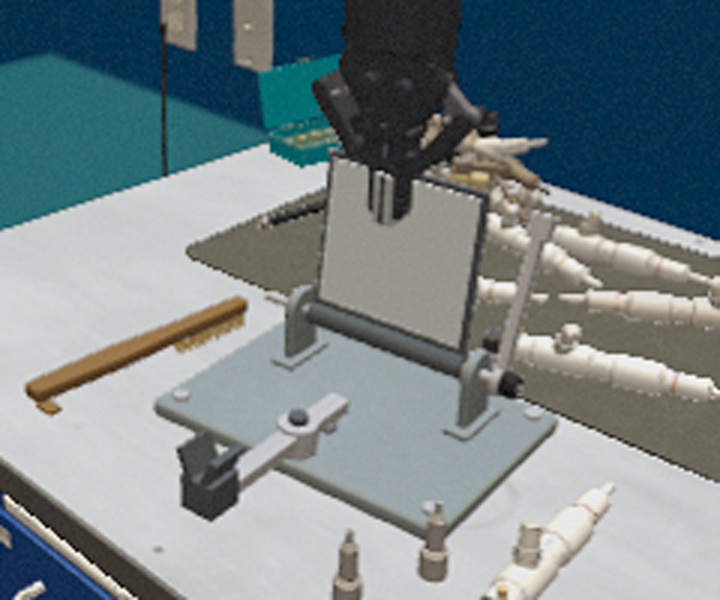

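>>> {"op": "move_arm", "data": {
  "steps": [
    {"fingers": 0,"translation": [5,1,0],"turn": 0},
    {"fingers": 0,"translation": [5,1,0],"turn": 0},
    {"fingers": 0,"translation": [5,0,0],"turn": 0},
    {"fingers": 0,"translation": [4,1,0],"turn": 0},
    {"fingers": 0,"translation": [0,0,0],"turn": 0}
  ]
}}

```text
t: 12.45
eef_pos: [0.6432, -0.0947, 0.1477]
tool_rot: [0.0, 0.654, 0.756, 0.0]
contact_force: [-1.9, -0.2, 0.1]
gripper_width: 0.002
```

```bash
python3 - <<'E'
from h import *
s=get_obs();print(s["q"].round(3),s["eef_pos"],s["contact_force"])
K,k,R,t=cal("wrist");np.savez("w11.npz",K=K,k=k,R=R,t=t)
cv2.imwrite("pics/w11.png",read_camera("wrist"))
cv2.imwrite("pics/s11.png",cv2.resize(read_camera("scene")[170:290,285:405],None,fx=5,fy=5,interpolation=cv2.INTER_CUBIC))
E
```

```text
[-0.262  0.552  0.44   1.718 -0.282  0.934  2.005] [ 0.64319107 -0.09474189  0.14771219] [-1.86875049 -0.15335707  0.14987148]
```

View pics/s11.png

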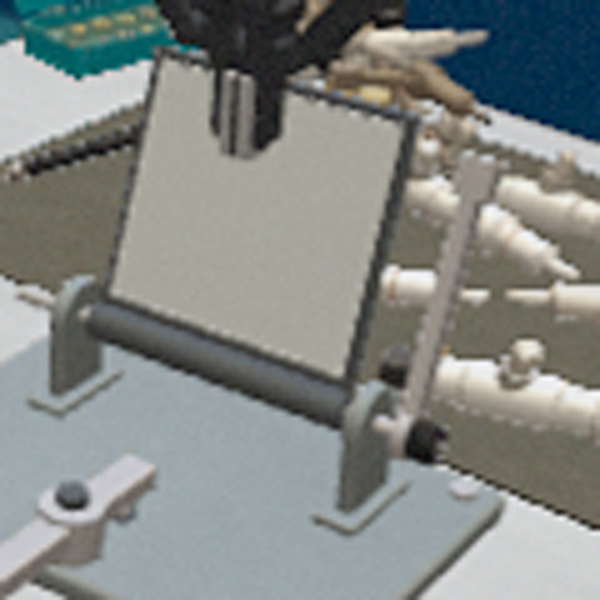

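View pics/w11.png

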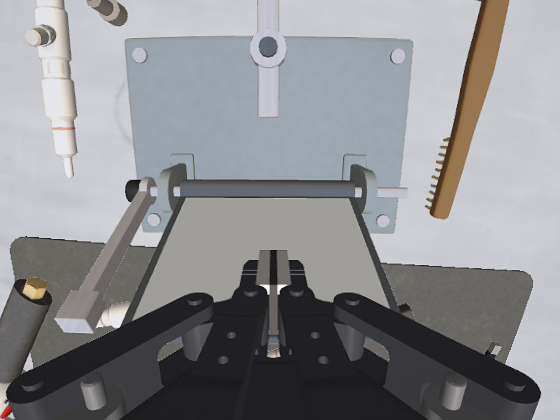

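>>> {"op": "move_arm", "data": {
  "steps": [
    {"fingers": 0,"translation": [-10,-1,0],"turn": 0},
    {"fingers": 0,"translation": [-20,-3,20],"turn": 0},
    {"fingers": 0,"translation": [0,0,50],"turn": 0},
    {"fingers": 0,"translation": [0,-10,50],"turn": 0},
    {"fingers": 0,"translation": [40,-25,0],"turn": 0},
    {"fingers": 0,"translation": [45,-30,0],"turn": 0},
    {"fingers": 0,"translation": [30,-6,0],"turn": 0},
    {"fingers": 0,"translation": [0,0,0],"turn": 0}
  ]
}}

```text
t: 13.55
eef_pos: [0.7287, -0.1709, 0.2671]
tool_rot: [0.001, 0.654, 0.756, 0.0]
contact_force: [0.2, 0.3, 0.1]
gripper_width: -0.0
```

```bash
python3 - <<'E'
from h import *
s=get_obs();print(s["q"].round(3),s["eef_pos"],s["contact_force"])
K,k,R,t=cal("wrist");np.savez("w12.npz",K=K,k=k,R=R,t=t)
im=read_camera("wrist");cv2.imwrite("pics/w12.png",im)
cv2.imwrite("pics/s12.png",cv2.resize(read_camera("scene")[170:290,285:405],None,fx=5,fy=5,interpolation=cv2.INTER_CUBIC))
E
```

```text
[-0.146  0.616  0.49   1.334 -0.289  1.261  2.07 ] [ 0.72869454 -0.17087829  0.26709556] [0.19189437 0.25803961 0.14639894]
```

View pics/w12.png

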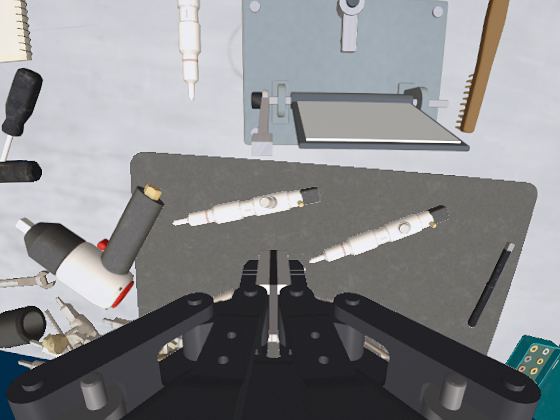

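View pics/s12.png

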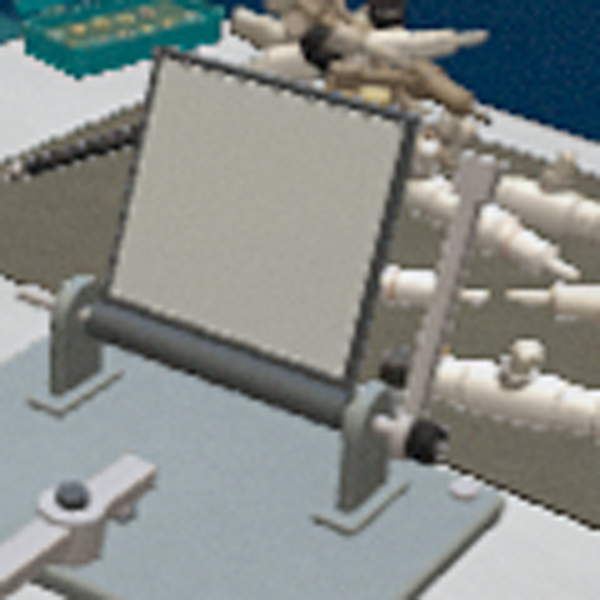

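```bash
python3 - <<'E'
import cv2
I=cv2.imread('pics/w12.png')
i=I[70:170,238:338];cv2.imwrite('pics/w12d.png',cv2.resize(i,None,fx=6,fy=6,interpolation=cv2.INTER_CUBIC))
i=I[70:170,375:475];cv2.imwrite('pics/w12e.png',cv2.resize(i,None,fx=6,fy=6,interpolation=cv2.INTER_CUBIC))
E
```

```text
(no output)
```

View pics/w12d.png

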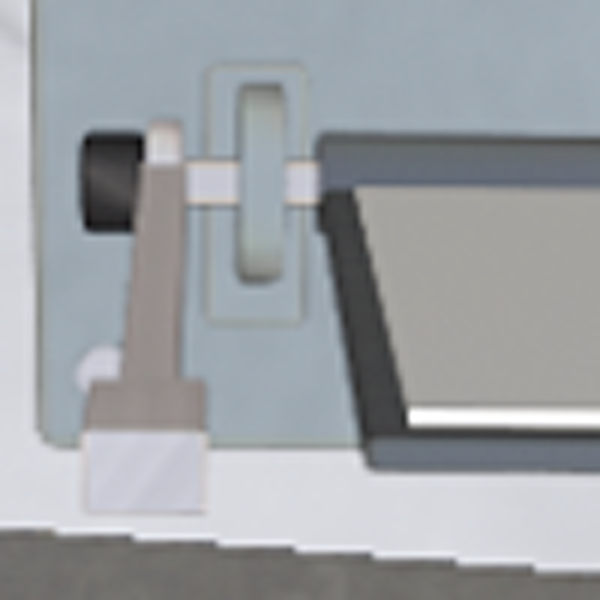

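View pics/w12e.png

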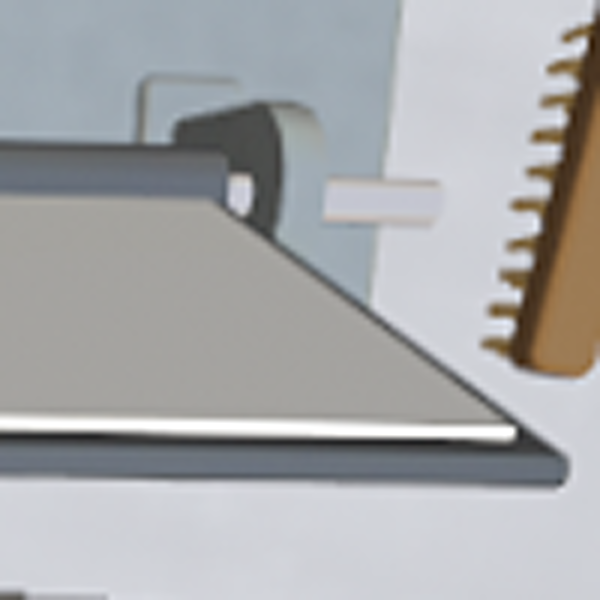

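```bash
cat > m12.py <<'E'
from fit8 import *
z=np.load("w12.npz");c=(z["K"],float(z["k"]),z["R"],z["t"])
A=lambda u,v:np.array((238+u/6,70+v/6)); B=lambda u,v:np.array((375+u/6,70+v/6))
def pt(L,r,y,o,p): return W(p,(.035+r*np.sin(L)+o*np.cos(L),y,.055+r*np.cos(L)-o*np.sin(L)))
P=lambda X:proj("",X,c)[0]
# axle (centre of shaft rows)
def ax(q): 
    pp=(q[0],p[1]+q[1],p[2]+q[2])
    a1=P(W(pp,(.035,-.084,.055)))[1];a2=P(W(pp,(.035,.10,.055)))[1]
    return [a1-A(205,182)[1],a2-B(380,201)[1],(P(W(pp,(.085,-.12,.012)))[0]-A(42,440)[0])]
q=least_squares(ax,[p[0],0,0]).x;p2=(q[0],p[1]+q[1],p[2]+q[2]);print(p,p2)
for pp in (p,p2):
    f=lambda Y,r,y,o:least_squares(lambda L:P(pt(L[0],r,y,o,pp))[1]-Y,[.35]).x[0]
    print("arm mid",f(A(0,471.5)[1],.118,-.092,0)," mirror R front",f(A(0,437)[1],.128,-.065,-.003),"back",f(A(0,467)[1],.128,-.065,.002),"mid",f(A(0,452)[1],.128,-.065,-.0005),
     "L front",f(B(0,455)[1],.128,.065,-.003),"back",f(B(0,486)[1],.128,.065,.002))
    print(P(pt(.35,.128,.065,-.003,pp)),B(565,455),P(pt(.35,.128,-.065,-.003,pp)),A(368,437),P(pt(.37,.118,-.092,0,pp)),A(145,471))
E
python3 m12.py
```

```text
[ 0.59161582 -0.10586255  0.139393  ] (np.float64(0.5911839377258773), np.float64(-0.1053129993369427), np.float64(0.13917939477104535))
arm mid 0.36878854711686354  mirror R front 0.31906713108562834 back 0.3103026051687106 mid 0.31464981143728443 L front 0.3203041497384252 back 0.3138790623017957
[470.61017188 150.55144192] [469.16666667 145.83333333] [299.42870957 147.94822123] [299.33333333 142.83333333] [263.11521946 148.75326772] [262.16666667 148.5       ]
arm mid 0.37224864647032685  mirror R front 0.32207325715458185 back 0.31336236617109997 mid 0.3176823369621873 L front 0.32300519553082185 back 0.3166411758640759
[471.40637188 150.12001381] [469.16666667 145.83333333] [300.24175791 147.4499516 ] [299.33333333 142.83333333] [263.87769238 148.26805672] [262.16666667 148.5       ]
```

>>> {"op": "move_arm", "data": {
  "steps": [
    {"fingers": 0,"translation": [-40,24,0],"turn": 0},
    {"fingers": 0,"translation": [-40,24,0],"turn": 0},
    {"fingers": 0,"translation": [-35,24,0],"turn": 0},
    {"fingers": 0,"translation": [0,0,-40],"turn": 0},
    {"fingers": 0,"translation": [0,0,-45],"turn": 0},
    {"fingers": 0,"translation": [0,0,-34],"turn": 0},
    {"fingers": 0,"translation": [10,1,0],"turn": 0},
    {"fingers": 0,"translation": [10,1,0],"turn": 0},
    {"fingers": 0,"translation": [5,1,0],"turn": 0},
    {"fingers": 0,"translation": [0,0,0],"turn": 0}
  ]
}}

```text
t: 14.9
eef_pos: [0.6385, -0.0952, 0.1497]
tool_rot: [0.001, 0.654, 0.756, 0.001]
contact_force: [0.1, 0.1, 1.1]
gripper_width: -0.001
```

>>> {"op": "move_arm", "data": {
  "steps": [
    {"fingers": 0,"translation": [3,0,-2],"turn": 0},
    {"fingers": 0,"translation": [3,0,0],"turn": 0},
    {"fingers": 0,"translation": [3,1,0],"turn": 0},
    {"fingers": 0,"translation": [1.5,0,0],"turn": 0},
    {"fingers": 0,"translation": [0,0,0],"turn": 0}
  ]
}}

```text
t: 15.52
eef_pos: [0.6472, -0.0945, 0.1461]
tool_rot: [-0.001, 0.654, 0.756, -0.001]
contact_force: [-4.0, -0.8, -1.0]
gripper_width: 0.0
```

>>> {"op": "move_arm", "data": {
  "steps": [
    {"fingers": 0,"translation": [1,0,0],"turn": 0},
    {"fingers": 0,"translation": [0,0,0],"turn": 0},
    {"fingers": 0,"translation": [-10,-1,0],"turn": 0},
    {"fingers": 0,"translation": [-20,-3,20],"turn": 0},
    {"fingers": 0,"translation": [0,0,50],"turn": 0},
    {"fingers": 0,"translation": [0,-10,50],"turn": 0},
    {"fingers": 0,"translation": [40,-25,0],"turn": 0},
    {"fingers": 0,"translation": [40,-25,0],"turn": 0},
    {"fingers": 0,"translation": [5,-6,0],"turn": 0},
    {"fingers": 0,"translation": [0,0,0],"turn": 0}
  ]
}}

```text
t: 16.77
eef_pos: [0.7038, -0.1648, 0.2667]
tool_rot: [0.0, 0.655, 0.756, 0.0]
contact_force: [0.3, 0.1, -0.4]
gripper_width: -0.0
```

```bash
python3 - <<'E'
from h import *
s=get_obs();print(s["q"].round(3),s["eef_pos"],s["contact_force"])
K,k,R,t=cal("wrist");np.savez("w13.npz",K=K,k=k,R=R,t=t)
I=read_camera("wrist");cv2.imwrite("pics/w13.png",I)
cv2.imwrite("pics/s13.png",cv2.resize(read_camera("scene")[170:290,285:405],None,fx=5,fy=5,interpolation=cv2.INTER_CUBIC))
E
```

```text
[-0.175  0.572  0.507  1.41  -0.282  1.231  2.072] [ 0.70382462 -0.16479492  0.26672844] [ 0.25073407  0.05018756 -0.3650161 ]
```

View pics/w13.png

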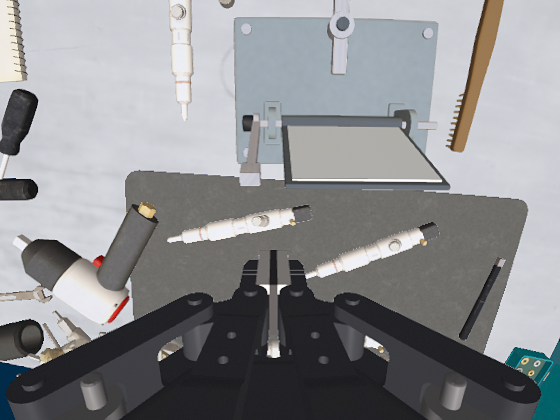

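View pics/s13.png

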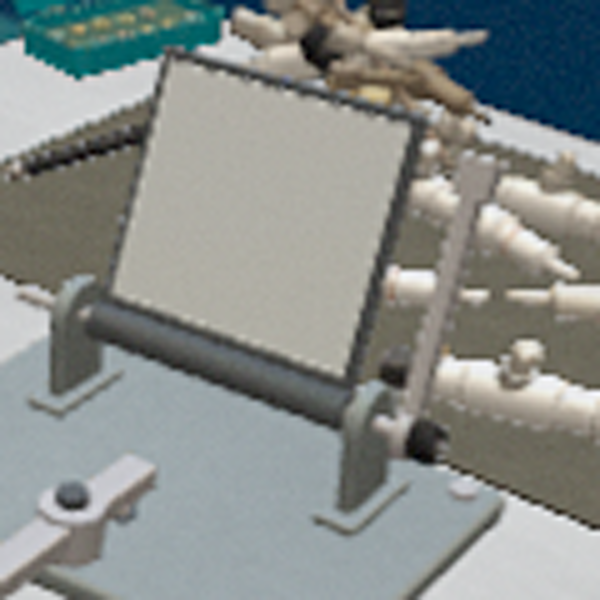

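```bash
python3 - <<'E'
import cv2
I=cv2.imread('pics/w13.png')
i=I[95:195,228:328];cv2.imwrite('pics/w13d.png',cv2.resize(i,None,fx=6,fy=6,interpolation=cv2.INTER_CUBIC))
i=I[95:195,365:465];cv2.imwrite('pics/w13e.png',cv2.resize(i,None,fx=6,fy=6,interpolation=cv2.INTER_CUBIC))
E
```

```text
(no output)
```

View pics/w13d.png

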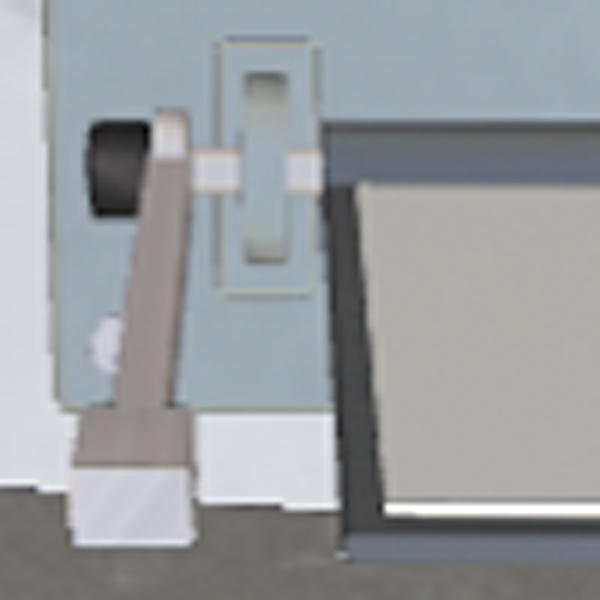

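View pics/w13e.png

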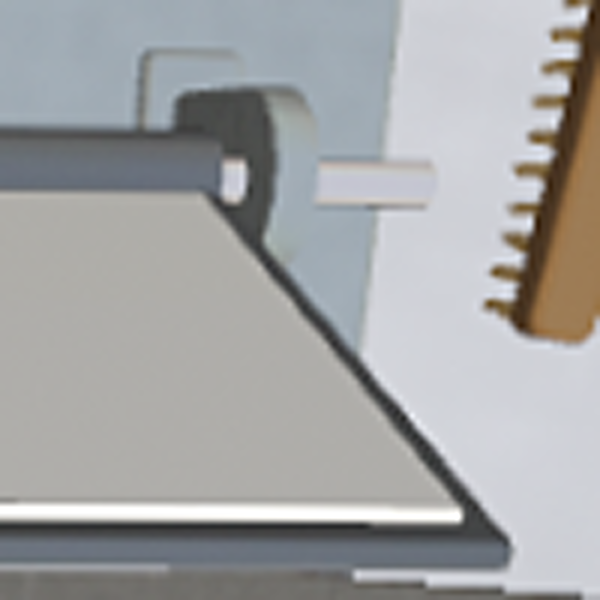

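```bash
cat > m13.py <<'E'
from fit8 import *
z=np.load("w13.npz");c=(z["K"],float(z["k"]),z["R"],z["t"])
A=lambda u,v:np.array((228+u/6,95+v/6)); B=lambda u,v:np.array((365+u/6,95+v/6))
def pt(L,r,y,o,p): return W(p,(.035+r*np.sin(L)+o*np.cos(L),y,.055+r*np.cos(L)-o*np.sin(L)))
P=lambda X:proj("",X,c)[0]
def ax(q): 
    pp=(q[0],p[1]+q[1],p[2]+q[2])
    return [P(W(pp,(.035,-.084,.055)))[1]-A(215,171)[1],P(W(pp,(.035,.10,.055)))[1]-B(375,184)[1],(P(W(pp,(.085,-.12,.012)))[0]-A(58,408)[0])]
q=least_squares(ax,[p[0],0,0]).x;p2=(q[0],p[1]+q[1],p[2]+q[2]);print(p,np.array(p2))
for pp in (p,p2):
    f=lambda Y,r,y,o:round(least_squares(lambda L:P(pt(L[0],r,y,o,pp))[1]-Y,[.35]).x[0],4)
    print("arm mid",f(A(0,506)[1],.118,-.092,0)," mirror R front",f(A(0,533)[1],.128,-.065,-.003),"back",f(A(0,561)[1],.128,-.065,.002),
     "L front",f(B(0,540)[1],.128,.065,-.003),"back",f(B(0,567)[1],.128,.065,.002))
# scene check: slopes in pics/s12/s13 (crop 285,170, x5)
cs_=cal("scene");G=lambda u,v:np.array((285+u/5,170+v/5))
PS=lambda X:proj("",X,cs_)[0]
for L in (.3,.34,.37,.4,.44): print(L,"tip",((PS(pt(L,.118,-.092,0,p2))-[285,170])*5).round(),"mirror TR",((PS(pt(L,.128,-.065,-.003,p2))-[285,170])*5).round(),"TL",((PS(pt(L,.128,.065,-.003,p2))-[285,170])*5).round(),
 "mirror slope",end=' ');a,b=PS(pt(L,.128,-.065,-.003,p2)),PS(pt(L,.01,-.065,-.003,p2));print(((a-b)[0]/(a-b)[1]).round(4),end=' ');a,b=PS(pt(L,.118,-.092,-.004,p2)),PS(pt(L,.01,-.092,-.004,p2));print("arm",((a-b)[0]/(a-b)[1]).round(4))
E
python3 m13.py
```

```text
[ 0.59161582 -0.10586255  0.139393  ] [ 0.59161914 -0.10533386  0.13975969]
arm mid 0.3695  mirror R front 0.376 back 0.3698 L front 0.3754 back 0.3689
arm mid 0.3685  mirror R front 0.375 back 0.3688 L front 0.3748 back 0.3683
0.3 tip [471. 157.] mirror TR [414. 116.] TL [148.  43.] mirror slope -0.2418 arm -0.2481
0.34 tip [476. 157.] mirror TR [419. 116.] TL [154.  43.] mirror slope -0.2596 arm -0.2649
0.37 tip [479. 157.] mirror TR [423. 116.] TL [159.  43.] mirror slope -0.2729 arm -0.2774
0.4 tip [483. 157.] mirror TR [427. 116.] TL [163.  44.] mirror slope -0.2861 arm -0.2899
0.44 tip [487. 158.] mirror TR [431. 117.] TL [169.  45.] mirror slope -0.3037 arm -0.3064
```

```bash
python3 - <<'E'
import cv2
i=cv2.imread('pics/s13.png')[30:460,320:540];cv2.imwrite('pics/s13z.png',cv2.resize(i,None,fx=1.35,fy=1.35,interpolation=cv2.INTER_CUBIC))
E
```

```text
(no output)
```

View pics/s13z.png

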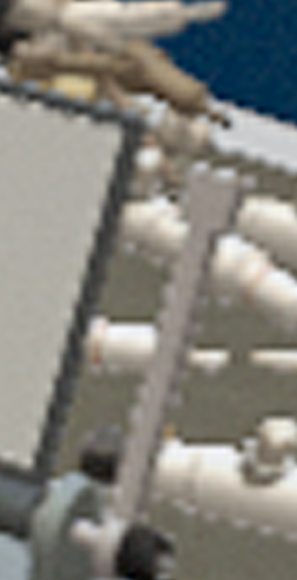

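>>> {"op": "move_arm", "data": {
  "steps": [
    {"fingers": 0,"translation": [-20,40,30],"turn": 0},
    {"fingers": 0,"translation": [-40,50,0],"turn": 0},
    {"fingers": 0,"translation": [-50,50,0],"turn": 0},
    {"fingers": 0,"translation": [-50,50,0],"turn": 0},
    {"fingers": 0,"translation": [-30,50,0],"turn": 0},
    {"fingers": 0,"translation": [0,0,0],"turn": 0}
  ]
}}

```text
t: 17.62
eef_pos: [0.5235, 0.0684, 0.297]
tool_rot: [-0.001, 0.651, 0.759, 0.001]
contact_force: [-0.5, -0.3, 0.4]
gripper_width: -0.001
```

```bash
python3 - <<'E'
from h import *
s=get_obs();print(s["t"],s["eef_pos"],s["contact_force"])
I=read_camera("top");cv2.imwrite("pics/t14.png",cv2.resize(I[140:275,220:410],None,fx=4,fy=4,interpolation=cv2.INTER_CUBIC))
E
```

```text
17.625 [0.52348144 0.06841158 0.29695002] [-0.45205339 -0.29078641  0.43509845]
```

View pics/t14.png

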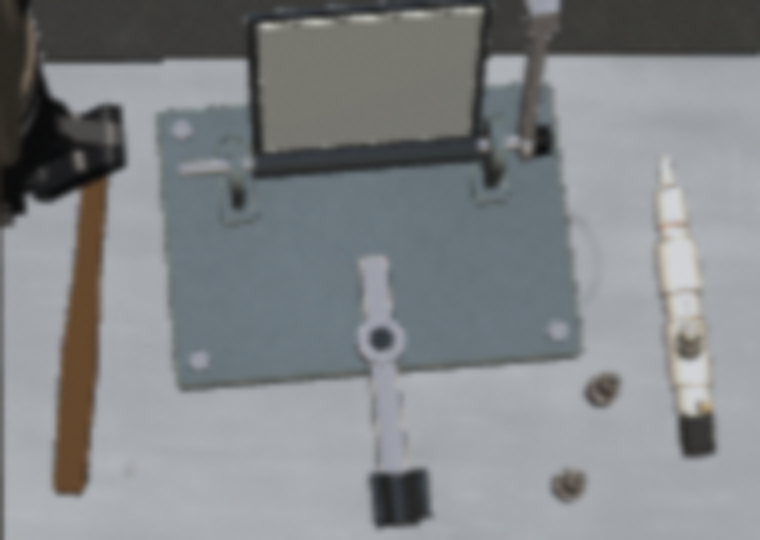

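The top picture shows the rest pointing to the front, with its block at (399,498). The mirror leans back. The injector, both nozzles, the brush and the index arm show at the same pixels as at the start.

```bash
python3 -c "
from station import *
print(hand_in())"
```

```text
the job is handed in; nothing more can be done
None
```

The stand is ready and the job was handed in at about 17.6 s of the 54 s allowed. I swung the rest out first, then leaned the mirror back in two pushes.

- **Rest:** I pushed it with the closed fingers until it met its end stop, with a peak force reading of about 31 N there. After backing off, it measured within about 0.01 rad of home (1.65 rad) in the top view. It was still there in the last picture.
- **Mirror:** With the fingers clear, the wrist view gave a lean of 0.369–0.376 rad, against 0.369 rad for the index arm. The scene view agreed, at about 0.37–0.375 rad for both. The mirror held its lean by itself after the fingers left it.
- **Other things:** In the last top picture, the index arm, injector, nozzles and brush look to be where they started. The tool was touching nothing at hand-in.

No check failed. The stand's position differed by up to about 2 mm between cameras, which is within the stated calibration.

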